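Pack the sinkers and trim the load scale

TASK

Open the red tackle box on the scale, put every lead sinker from the black pocket tray into it and shut the lid fully. Then, with the packed and closed box on the scale, turn the trim knob until the tip of the red pointer stands on the coloured mark of the dial, well within the mark's width, that has the colour of the rig-board pad on which the orange float stands. Leave the float and the other things on the table where they are.

Things in the scene. Friction and masses are not known exactly. Their poses are not given: they have to be found in the camera images.
- scale: Load scale, fixed to the table: flat grey base 180 mm deep (x), 450 mm wide (y, from -255 to +195 mm of the origin), 22 mm high, origin under it. The red box rides on its sprung platform at x 0, y +100 mm; the trim knob stands at x -30, y -47 mm; the round white dial (160 mm across, lying flat, face up) is centred at x 0, y -165 mm, its face 25 mm above the table
- tackle_box: Red plastic tackle box, 130 mm (x) by 170 mm (y) by 55 mm high outside, walls and floor 4 mm, carried on the scale's spring platform (it can sink at most 16 mm and cannot be taken off). Origin at the centre of its underside, about 35 mm above the table, axes parallel to the scale's
- box_lid (a joint): Hinge of the box's red flip-top lid along its far (+x) upper edge: the hinge line lies at box x +65 mm, z 55.5 mm, along y; the lid plate is 6 mm thick and covers the whole box. 0 rad shut, 1.9 fully open (leaning back past upright); the stiff hinge stays where it is left
- box_lid_handle (a point): Grip point of the lid's black knob: a round head 28 mm across and 16 mm thick, this point in its middle, 35 mm above the lid's top face, on a thin stem; 35 mm in front (-x) of the box's centre when shut. Axes turn with the lid; z is square to the lid
- trim_knob (a joint): Trim knob of the scale, rad, 0 to 7; grows as the knob is turned clockwise seen from above; stays where it is left. Each rad turns the dial's pointer 0.35 rad clockwise
- trim_knob_grip (a point): Point on the trim knob's upright axis at the height to grip, about 59 mm above the table. The black grip bar is 42 mm long along this frame's x, 14 mm thick along y, and reaches from 23 mm below this point to 7 mm above it; it turns with the knob
- pointer_tip (a point): Tip of the dial's red pointer, 68 mm from the dial's centre. It swings clockwise (seen from above) as the trim knob is turned clockwise; the dial disc with its marks turns under it the other way as load comes into the box (about 0.1 rad a sinker)
- mark_blue (a point): Middle of the blue mark on the dial's rim, 68 mm from the dial's centre; each mark is 8 mm wide along the rim. The marks sit on the dial disc; blue is the first one clockwise from the pointer's start
- mark_yellow (a point): Middle of the yellow mark, 0.55 rad clockwise of the blue one
- mark_green (a point): Middle of the green mark, 0.55 rad clockwise of the yellow one
- tray: Black pocket tray, fixed, 170 mm (x) by 120 mm (y) by 12 mm high, origin under its centre. Six square pockets 19 mm wide and 7 mm deep at x -55, 0, 55 and y -27.5, 27.5 mm
- pad_blue (a point): Centre of the blue pad (74 mm by 80 mm), one of three in a row, 83 mm apart, on a fixed plywood rig board (260 by 90 mm, 8 mm high); this point on its top
- pad_yellow (a point): Centre of the yellow pad, the middle one
- pad_green (a point): Centre of the green pad, at the other end of the row
- float: Bright orange float, pear-shaped, 34 mm across and 64 mm tall with its white stem, standing on one of the three pads; origin at its foot. Its pad's colour names the mark to use. To be left alone
- spool: Black plastic spool, 54 mm across, 26 mm high, on another pad; origin at its foot. To be left alone
- scale_hook: Small stainless steel scale hook, about 55 mm long, lying on the third pad. To be left alone
- jar: Amber glass jar, 56 mm across, 70 mm high. To be left alone
- sinker0: Lead sinker, a silvery square block 14 by 14 by 22 mm (22 mm along its z), origin at its centre; stands in a tray pocket with its top 15 mm above the tray at the start. May be absent (None)
- sinker1: Lead sinker, a silvery square block 14 by 14 by 22 mm (22 mm along its z), origin at its centre; stands in a tray pocket with its top 15 mm above the tray at the start. May be absent (None)
- sinker2: Lead sinker, a silvery square block 14 by 14 by 22 mm (22 mm along its z), origin at its centre; stands in a tray pocket with its top 15 mm above the tray at the start. May be absent (None)
- sinker3: Lead sinker, a silvery square block 14 by 14 by 22 mm (22 mm along its z), origin at its centre; stands in a tray pocket with its top 15 mm above the tray at the start. May be absent (None)
- sinker4: Lead sinker, a silvery square block 14 by 14 by 22 mm (22 mm along its z), origin at its centre; stands in a tray pocket with its top 15 mm above the tray at the start. May be absent (None)

How it is judged:
By the outcome, as a careful person would: the job done as asked, in the order asked, and still so for the second after the job is handed in, with the robot touching nothing.
Of sinker0, sinker1, sinker2, sinker3, sinker4 only 3 to 5 are there at a start; the rules pass over those that are not, and their reading is None.
At some moment in a run one of sinker0, sinker1, sinker2, sinker3, sinker4 may be knocked a few centimetres aside while the robot is not near it.
Once in a run the grip may slacken for a moment while it holds something.
It also fails if it takes over 210 s, if anything falls off the work surface, if the arm or the gripper's body presses on something with over 40 N, if the wrist force passes 120 N, or if a joint passes its speed limit or range.

ROBOT

A 6-joint arm with a two-finger parallel gripper is mounted at the origin on the work surface. World frame = base frame: x ahead of the robot, y to its left, z up, the work surface at z = 0. Lengths are in m, angles in rad, forces in N, time in s.
With the tool pointing down it reaches from about 0.3 to 0.875 m from the base axis. Payload 6.4 kg.
Tool frame: the origin (TCP) lies on the centre line of the jaws, within the pads' length; the fingertips stand 8 mm ahead of it and the grasp point (between the pads) lies 11 mm behind it; z points along the fingers, y is the line along which they close (so a half turn about z gives the same grasp; the last joint's range is limited). The gripper opens to 85 mm and grips with 20 to 120 N. Pads are 22 mm wide; open, the fingers measure 114 mm over their backs; the gripper's body (76 mm by 85 mm) begins 54 mm behind the grasp point. The pads swing forward as they close: fully open they stand 13 mm farther back than shut.
Start: joints at [-1.437, 0.181, 1.607, -0, 1.354, -0.206], TCP at [0.192, -0.542, 0.219] pointing down, gripper open.
Joint ranges: [-2.99, 2.99], [-0.89, 2.07], [0.3, 2.58], [-1.14, 4.28], [0, 2.63], [-3.12, 3.12]. Speed limits (rad/s): [2.57, 2.57, 3.01, 3.14, 3.14, 3.14].

INTERFACE

Orientations are given as a unit quaternion [w, x, y, z].
In Python, from bench import ctrl gives the robot as it stands.
- The arm moves only by the shell command python3 -m handwheel 'ROWS' [OPENING]. ROWS is JSON, a list that holds one entry, the list of rows, each a list of 4 numbers: the shift along the tool's x, y, z each as a share of 20 cm, from -1 to 1, then the turn about the tool's z as a share of 1.5 rad, from -1 to 1. In form: [[[x, y, z, twist], ...]]. A call has 1 to 10 rows; each row is the pose to reach, as a shift and turn from the pose commanded when the call began, along the tool's axes at that moment; what a row does not reach only later rows make up. A row lasts 1/8 s, in which the tool goes at most 62.5 mm and 10.7 degrees, less where a joint would pass 70% of its speed; a pose out of reach is approached as far as the arm can. A call with a number of a shift or a turn outside -1 to 1 is refused whole. A call with a gripper value outside its range is refused whole. OPENING is the finger opening in mm, from 0 to 85.4, set as the call begins (- or left out, the last holds). The fingers move at their own pace and stop on an object; the grip force is fixed at half the most. Time passes only in rows, so rows that repeat a pose let the fingers close. It gives the time, the measured TCP pose, the force, the opening and the grip force at its end, in the units of the state.
- ctrl.get_obs(): the state, without advancing time (a new reading comes with each control period).
- ctrl.camera(name): name is "scene" or "top"; returns a dict with "color" (480x640x3 uint8, red, green, blue), "range_z" (480x640 float32, m along the optical axis (not along the pixel's ray), 0 where there is no reading), "K" (3x3 intrinsics, pixels), "distortion" ([k1, k2, p1, p2, k3] as OpenCV has them; the pictures are not rectified), "pose" (4x4, takes a point from camera to world coordinates). Camera axes: x right, y down, z forward; pixel columns grow to the right and rows downward; lengths in m; the calibration is good to about 2 mm. A picture is of the moment at which its call begins.
- ctrl.hand_in(): hands the job in; it is judged then, once.
The state is a dict: "time_s": time; "q": joint angles; "dq": joint speeds; "joint_efforts": joint torques, N m; "eef_pos": TCP position; "eef_rot": TCP orientation; "wrist_force": force on the tool from outside, world axes, zero at the start; "torque": the same for the moment, N m; "opening": opening from 0.0 (shut) to 1.0 (fully open); "grasp_force": force on a finger pad.
Only numpy, scipy, OpenCV 4.12 (cv2) and the standard library are available. Lean on these libraries where they do the work, as an engineer would, in place of code of your own. Each camera call takes 0.05 s, during which the arm holds its last target. There are 200 camera calls.

## Working session

There is one attempt and no reset: what is moved stays moved. The work goes in short steps, Python scripts to look and compute and a shell command to move; the robot and the scene stay as the last step left them, time stands still between calls to the robot, and variables do not carry over. Pictures are saved under pics/ and viewed, at most 14 in all, crops included, and the job is handed in when it is done.

```bash
ls; mkdir -p pics; python3 - <<'E'
from bench import ctrl
import cv2
o=ctrl.get_obs(); print({k:(v if not hasattr(v,'round') else v) for k,v in o.items()})
for n in("scene","top"):
    c=ctrl.camera(n); cv2.imwrite(f"pics/{n}0.png",c["color"][:,:,::-1]); print(n,c["K"],c["distortion"],c["pose"])
E
```

```text
pics
{'time_s': 0.0, 'q': array([-1.43727492e+00,  1.81559451e-01,  1.60803190e+00, -6.18361958e-06,
        1.35383000e+00, -2.06337388e-01]), 'dq': array([ 2.35280783e-04,  1.56698535e-03,  1.19249072e-03,  4.52798595e-04,
       -8.68456537e-05,  7.38758031e-04]), 'joint_efforts': array([-1.53551773e-03, -4.44865680e+01, -3.51346064e+01, -2.95389782e-04,
        9.21854982e-03, -1.21741192e-05]), 'eef_pos': array([ 0.19159145, -0.54150705,  0.2177623 ]), 'eef_rot': array([-9.13851711e-04,  9.85596184e-01,  1.69113354e-01,  3.02654971e-05]), 'wrist_force': array([ 0.28051538,  0.20858961, -0.16139607]), 'torque': array([-0.0103765 , -0.00512697, -0.03706609]), 'grasp_force': 0.0, 'opening': 1.0021027379746459}
scene [[619.76656131   0.         332.20835543]
 [  0.         619.76656131 243.18336628]
 [  0.           0.           1.        ]] [-0.19929572  0.          0.          0.          0.        ] [[ 0.14253157  0.64342797 -0.75212047  1.56895531]
 [ 0.98960215 -0.10745118  0.09561295 -0.20026637]
 [-0.01929619 -0.75792789 -0.65205288  0.93642282]
 [ 0.          0.          0.          1.        ]]
top [[621.47666406   0.         314.57575552]
 [  0.         621.47666406 239.90092248]
 [  0.           0.           1.        ]] [0.00073794 0.         0.         0.         0.        ] [[-0.03043027 -0.998042    0.05464587  0.48434619]
 [-0.99939001  0.03131751  0.01545355 -0.07063097]
 [-0.01713466 -0.05414228 -0.99838621  1.76173081]
 [ 0.          0.          0.          1.        ]]
```

View pics/scene0.png

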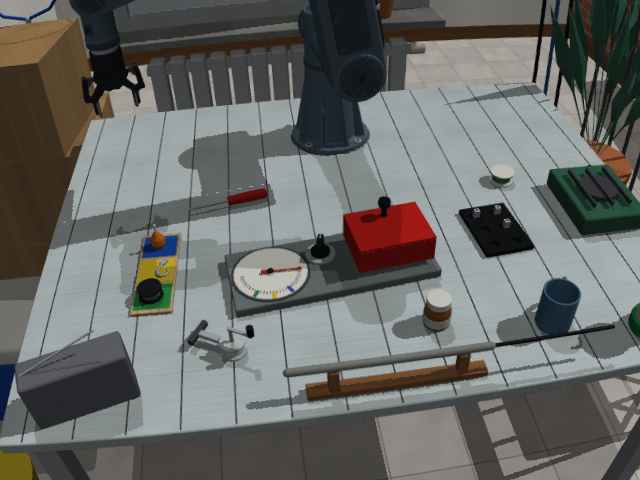

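View pics/top0.png

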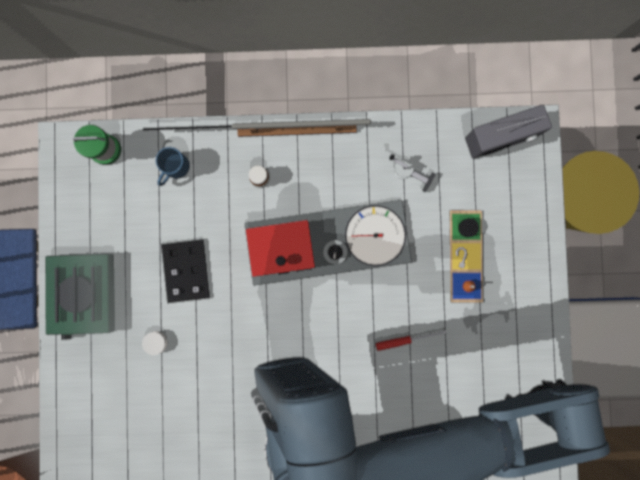

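The scene view shows the orange float on the blue pad (158,240), so blue is the mark to use. The box is at (390,235), the tray at (495,228) with about three sinkers, and the dial at (270,272). In the top view the box is at (280,248), the dial at (375,235) and the tray at (187,271). Next I'll measure positions and zoom in.

```bash
cat > h.py <<'E'
import numpy as np, cv2, json
from bench import ctrl
from scipy.spatial.transform import Rotation as R
def proj(c,P):
    T=np.linalg.inv(c["pose"]); P=np.atleast_2d(np.asarray(P,float))
    return cv2.projectPoints(P,cv2.Rodrigues(T[:3,:3])[0],T[:3,3],c["K"],np.array(c["distortion"]))[0].reshape(-1,2)
def ray(c,uv):
    p=cv2.undistortPoints(np.array(uv,float).reshape(-1,1,2),c["K"],np.array(c["distortion"])).reshape(-1,2)
    d=np.c_[p,np.ones(len(p))]@c["pose"][:3,:3].T
    return c["pose"][:3,3],d
def on(c,uv,z):
    o,d=ray(c,uv); return o+d*((z-o[2])/d[:,2])[:,None]
def hsv(c): return cv2.cvtColor(c["color"],cv2.COLOR_RGB2HSV)
def mask(c,lo,hi,roi=None):
    m=cv2.inRange(hsv(c),np.array(lo),np.array(hi))
    if roi: 
        k=np.zeros_like(m); x0,y0,x1,y1=roi; k[y0:y1,x0:x1]=255; m&=k
    return m
def blobs(m,amin=4):
    n,l,s,cc=cv2.connectedComponentsWithStats(m); return [(cc[i].round(1),s[i]) for i in range(1,n) if s[i][4]>=amin]
def shift(p,yaw=None):
    """rows' units to go from the present pose to world point p, tool x axis at world yaw"""
    o=ctrl.get_obs(); w,x,y,z=o["eef_rot"]; r=R.from_quat([x,y,z,w])
    s=r.inv().apply(np.array(p)-o["eef_pos"])/0.2
    ty=r.apply([0,1,0]); a=np.arctan2(ty[1],ty[0])
    print("at",o["eef_pos"].round(4),"toolY yaw",round(a,3),"shift",s.round(3))
    if yaw is not None:
        t=-(yaw-a); t=(t+np.pi/2)%np.pi-np.pi/2; print("twist",round(t/1.5,3))
E
python3 - <<'E'
from h import *
t=ctrl.camera("top"); s=ctrl.camera("scene")
for n,c,r in(("t",t,(150,225,225,315)),("t2",t,(310,195,420,280)),("s",s,(445,190,550,265)),("s2",s,(215,200,445,315))):
    x0,y0,x1,y1=r; globals()["I"+n]=cv2.resize(c["color"][y0:y1,x0:x1],(400,300),interpolation=cv2.INTER_CUBIC)
cv2.imwrite("pics/crop0.png",np.vstack([np.hstack([It,It2]),np.hstack([Is,Is2])])[:,:,::-1])
# red box top (z ~ .035+.0615)
m=mask(t,(0,150,80),(8,255,255),(235,205,325,290)); cn=max(cv2.findContours(m,0,2)[0],key=cv2.contourArea)
rc=cv2.minAreaRect(cn); print("boxrect",rc); b=on(t,cv2.boxPoints(rc),.0965); print(b.round(4), np.linalg.norm(b-np.roll(b,1,0),axis=1),b.mean(0))
# dial
h=hsv(t); m=cv2.inRange(h,(0,0,165),(180,70,255)); m[:, :340]=0;m[:,410:]=0;m[:200]=0;m[270:]=0
cn=max(cv2.findContours(m,0,2)[0],key=cv2.contourArea); e=cv2.fitEllipse(cv2.convexHull(cn)); print("dial",e,on(t,[e[0]],.025))
# tray
m=cv2.inRange(h,(0,0,0),(180,255,55)); m[:, :150]=0;m[:,225:]=0;m[:225]=0;m[315:]=0
cn=max(cv2.findContours(m,0,2)[0],key=cv2.contourArea); rc=cv2.minAreaRect(cn); b=on(t,cv2.boxPoints(rc),.012); print("tray",rc,b.round(4),np.linalg.norm(b-np.roll(b,1,0),axis=1),b.mean(0))
m=cv2.inRange(h,(0,0,90),(180,70,255)); m[:, :164]=0;m[:,206:]=0;m[:245]=0;m[300:]=0
for c,st in blobs(m,3): print(c,st,on(t,[c],.027).round(4))
E
```

```text
boxrect ((280.0400085449219, 248.280029296875), (47.517574310302734, 61.94255065917969), 81.8698959350586)
[[ 0.6103  0.1387  0.0965]
 [ 0.6286 -0.027   0.0965]
 [ 0.5018 -0.0412  0.0965]
 [ 0.4834  0.1238  0.0965]] [0.12777909 0.16673058 0.12765886 0.16601607] [0.55601581 0.04855905 0.0965    ]
dial ((375.1247863769531, 234.83175659179688), (55.71160125732422, 56.303375244140625), 104.50743865966797) [[ 0.5882806  -0.21339232  0.025     ]]
tray ((185.4552764892578, 270.6243896484375), (56.86039352416992, 40.759803771972656), 83.21102905273438) [[0.5798 0.389  0.012 ]
 [0.5898 0.2739 0.012 ]
 [0.4301 0.2582 0.012 ]
 [0.42   0.3727 0.012 ]] [0.16058346 0.11559511 0.16046753 0.11500344] [0.50494978 0.32343756 0.012     ]
[205. 249.] [205 245   1   9   9] [[0.5634 0.2639 0.027 ]]
[173.6 271.7] [171 269   6   6  32] [[0.5026 0.3534 0.027 ]]
[164.8 288.5] [164 271   4  29  62] [[0.4564 0.3789 0.027 ]]
[195.4 289.1] [193 286   6   7  33] [[0.4522 0.2931 0.027 ]]
[175.4 291.4] [173 289   6   6  35] [[0.4475 0.3493 0.027 ]]
[201.8 298.7] [197 298   9   2  13] [[0.4249 0.2758 0.027 ]]
```

View pics/crop0.png

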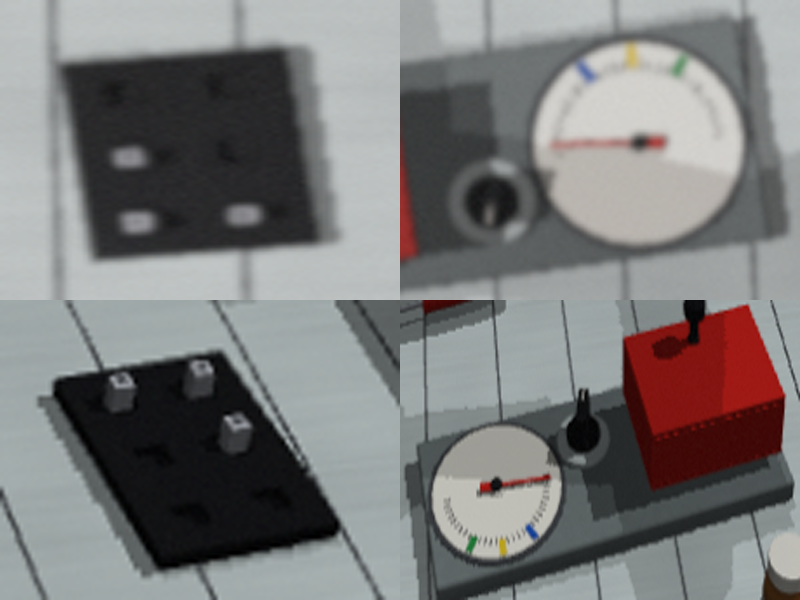

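The crops show three sinkers: two on the left column at (130,157) and (137,222), and one at (243,215). Blue is the first mark clockwise from the pointer. The grip bar of the trim knob is also visible. Next I'll triangulate the lid handle and trim knob across the two views, check them against the given geometry, and work out the first move.

```bash
cat >> h.py <<'E'
def tri(c1,u1,c2,u2):
    o1,d1=ray(c1,[u1]);o2,d2=ray(c2,[u2]);d1=d1[0];d2=d2[0]
    k=np.linalg.lstsq(np.c_[d1,-d2],o2-o1,rcond=None)[0]; a=o1+k[0]*d1;b=o2+k[1]*d2
    return (a+b)/2,np.linalg.norm(a-b)
E
python3 - <<'E'
from h import *
t=ctrl.camera("top"); s=ctrl.camera("scene")
# scale frame from box centre and dial centre
B=np.array([.556,.0486]);D=np.array([.5883,-.2134]);v=B-D;yaw=np.arctan2(-v[0],v[1]);print("yaw",yaw,np.hypot(*v))
Rz=np.array([[np.cos(yaw),-np.sin(yaw)],[np.sin(yaw),np.cos(yaw)]])
O=((B-Rz@[0,.1])+(D-Rz@[0,-.165]))/2;print("O",O)
print("pred handle",O+Rz@[-.035,.1],"knob",O+Rz@[-.03,-.047])
def dark(c,roi,v=45): return blobs(mask(c,(0,0,0),(180,255,v),roi),8)
for n,c,r,r2 in(("t",t,(265,245,300,275),(322,235,348,265)),("s",s,(372,192,400,218),(305,228,335,262))):
    print(n,[(a,list(b)) for a,b in dark(c,r)],[(a,list(b)) for a,b in dark(c,r2)])
    for z in(.125,.13): print("  proj handle",proj(c,[*(O+Rz@[-.035,.1]),z]),"knob",proj(c,[*(O+Rz@[-.03,-.047]),.059]))
# sinkers in the scene view
h=hsv(s); m=mask(s,(0,0,100),(180,60,255),(465,203,515,232))
for a,b in blobs(m,5): print("s sinker",a,list(b),on(s,[a],.022).round(4))
shift([*(O+Rz@[-.035,.1]),.22],yaw-np.pi/2)
E
```

```text
yaw 0.12266350529870602 0.2639835032724583
O [ 0.56817343 -0.0501442 ]
pred handle [0.52120079 0.04482196] knob [ 0.54414958 -0.10046173]
t [(array([280.4, 260.3]), [np.int32(277), np.int32(257), np.int32(8), np.int32(7), np.int32(38)])] [(array([335.1, 251. ]), [np.int32(329), np.int32(246), np.int32(13), np.int32(13), np.int32(112)])]
  proj handle [[281.01088859 260.94066357]] knob [[335.44086418 251.42292405]]
  proj handle [[280.87566965 260.90195204]] knob [[335.44086418 251.42292405]]
s [(array([383.7, 205. ]), [np.int32(378), np.int32(197), np.int32(12), np.int32(20), np.int32(161)])] [(array([320. , 248.9]), [np.int32(311), np.int32(235), np.int32(19), np.int32(24), np.int32(287)]), (array([332. , 243.7]), [np.int32(328), np.int32(242), np.int32(7), np.int32(6), np.int32(23)]), (array([306., 260.]), [np.int32(305), np.int32(258), np.int32(4), np.int32(4), np.int32(10)]), (array([333.1, 260. ]), [np.int32(331), np.int32(258), np.int32(4), np.int32(4), np.int32(9)])]
  proj handle [[382.42905351 203.74391494]] knob [[318.29284212 240.85128303]]
  proj handle [[382.50274482 201.89858975]] knob [[318.29284212 240.85128303]]
s sinker [476.9 204.4] [np.int32(465), np.int32(203), np.int32(34), np.int32(6), np.int32(98)] [[0.4283 0.3049 0.022 ]]
s sinker [510.6 207.6] [np.int32(504), np.int32(203), np.int32(11), np.int32(15), np.int32(84)] [[0.4539 0.384  0.022 ]]
s sinker [497.6 206.6] [np.int32(495), np.int32(205), np.int32(6), np.int32(4), np.int32(17)] [[0.445  0.3531 0.022 ]]
s sinker [476.6 210. ] [np.int32(474), np.int32(208), np.int32(6), np.int32(4), np.int32(14)] [[0.4498 0.297  0.022 ]]
s sinker [506.9 220.2] [np.int32(504), np.int32(219), np.int32(7), np.int32(4), np.int32(15)] [[0.4997 0.357  0.022 ]]
at [ 0.1916 -0.5419  0.2184] toolY yaw -1.231 shift [ 2.532 -2.217 -0.007]
twist 0.145
```

```bash
python3 -m handwheel '[[[0.25,-0.2,-0.1,0],[0.5,-0.42,-0.2,0.05],[0.75,-0.63,-0.25,0.1],[0.95,-0.83,-0.25,0.145],[0.95,-0.83,-0.25,0.145],[0.95,-0.83,-0.25,0.145]]]' 60 && python3 -c "
from h import *
shift([.5215,.0455,.27],.1227-np.pi/2)"
```

```text
time_s: 1.05
eef_pos: [0.3157, -0.3222, 0.2689]
eef_rot: [0.0, 0.998, 0.062, 0.0]
wrist_force: [0.3, -1.1, 0.8]
opening: 0.702
grasp_force: 0.0
at [ 0.3157 -0.3222  0.2689] toolY yaw -1.446 shift [ 1.249 -1.697 -0.007]
twist 0.001
```

```bash
python3 -m handwheel '[[[0.2,-0.22,0,0],[0.4,-0.45,0,0],[0.6,-0.7,0,0],[0.75,-0.92,0,0],[0.75,-0.95,0,0],[0.75,-0.95,0,0]]]' && python3 -m handwheel '[[[0.2,-0.22,0,0],[0.4,-0.5,0,0],[0.5,-0.747,0,0],[0.5,-0.747,0,0],[0.5,-0.747,0,0],[0.5,-0.747,0,0]]]' 45 && python3 -c "
from h import *
shift([.5215,.0455,.27],.1227-np.pi/2)"
```

```text
time_s: 1.8
eef_pos: [0.441, -0.1165, 0.2684]
eef_rot: [0.0, 0.998, 0.061, -0.0]
wrist_force: [-0.3, -0.2, 0.6]
opening: 0.704
grasp_force: 0.0
time_s: 2.55
eef_pos: [0.5221, 0.0428, 0.2686]
eef_rot: [0.0, 0.998, 0.059, -0.0]
wrist_force: [0.1, -0.3, -0.1]
opening: 0.527
grasp_force: 0.0
at [0.5221 0.0428 0.2686] toolY yaw -1.452 shift [-0.002 -0.014 -0.007]
twist -0.002
```

```bash
python3 -m handwheel '[[[0,-0.01,0.25,0],[0,-0.01,0.5,0],[0,-0.01,0.65,0],[0,-0.01,0.735,0],[0,-0.01,0.735,0],[0,-0.01,0.735,0]]]' && python3 -m handwheel '[[[0,0,0,0],[0,0,0,0],[0,0,0,0],[0,0,0,0]]]' 10
```

```text
time_s: 3.3
eef_pos: [0.5232, 0.0465, 0.1233]
eef_rot: [0.0, 0.998, 0.061, 0.001]
wrist_force: [-0.2, 0.5, 0.3]
opening: 0.527
grasp_force: 0.0
time_s: 3.8
eef_pos: [0.5229, 0.0472, 0.1223]
eef_rot: [0.0, 0.998, 0.061, 0.001]
wrist_force: [4.7, 2.5, 0.0]
opening: 0.257
grasp_force: 58.8
```

```bash
python3 -c "
from h import *
s=ctrl.camera('scene');t=ctrl.camera('top')
a=cv2.resize(s['color'][130:280,310:460],(400,400),interpolation=2);b=cv2.resize(t['color'][200:300,230:330],(400,400),interpolation=2)
cv2.imwrite('pics/g1.png',np.hstack([a,b])[:,:,::-1])"
```

```text
(no output)
```

View pics/g1.png

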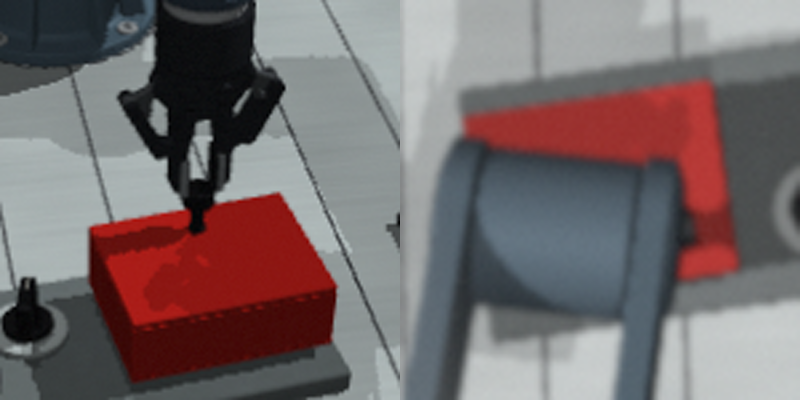

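The fingers hold the black head centrally at (200,195) in the left crop, with the lid still shut. I'll start the opening arc and check the forces along the way.

```bash
python3 -m handwheel '[[[0.018,-0.042,0,0],[0.018,-0.042,0,0]]]' >/dev/null; echo; python3 -c "
from h import *
o=ctrl.get_obs();print(o['eef_pos'],o['wrist_force'],o['opening'],o['grasp_force'])"
```

```text
[0.52404787 0.04823573 0.12166982] [ -2.59192215 -30.05299678   0.8411307 ] 0.2624810423124028 59.13237015355662
```

I put the lift in the y slot by mistake, so I'm undoing it now.

```bash
python3 -m handwheel '[[[-0.018,0.042,0,0],[-0.018,0.042,0,0]]]' && python3 -m handwheel '[[[0.02,0,-0.042,0],[0.043,0,-0.084,0],[0.07,0,-0.122,0],[0.099,0,-0.159,0],[0.132,0,-0.192,0],[0.167,0,-0.223,0],[0.167,0,-0.223,0]]]'
```

```text
time_s: 4.4
eef_pos: [0.5229, 0.0471, 0.1221]
eef_rot: [-0.001, 0.998, 0.061, 0.001]
wrist_force: [4.9, 2.8, 1.0]
opening: 0.266
grasp_force: 59.6
time_s: 5.28
eef_pos: [0.5558, 0.0511, 0.167]
eef_rot: [0.0, 0.998, 0.061, 0.001]
wrist_force: [-0.5, -1.6, -0.4]
opening: 0.25
grasp_force: 57.5
```

```bash
python3 -m handwheel '[[[0.038,0,-0.028,0],[0.079,0,-0.052,0],[0.12,0,-0.072,0],[0.165,0,-0.089,0],[0.21,0,-0.1,0],[0.256,0,-0.11,0],[0.303,0,-0.113,0],[0.35,0,-0.115,0],[0.35,0,-0.115,0]]]' && python3 -m handwheel '[[[0.046,0,0.005,0],[0.093,0,0.011,0],[0.138,0,0.024,0],[0.183,0,0.038,0],[0.226,0,0.058,0],[0.267,0,0.08,0],[0.29,0,0.095,0],[0.29,0,0.095,0]]]'; python3 -c "
from h import *
s=ctrl.camera('scene')
a=cv2.resize(s['color'][120:300,290:470],(500,500),interpolation=2)
cv2.imwrite('pics/g2.png',a[:,:,::-1])"
```

```text
time_s: 6.4
eef_pos: [0.6253, 0.06, 0.1891]
eef_rot: [-0.0, 0.998, 0.061, 0.0]
wrist_force: [-0.4, -0.1, -0.2]
opening: 0.115
grasp_force: 0.0
time_s: 7.4
eef_pos: [0.6821, 0.0668, 0.1697]
eef_rot: [-0.0, 0.998, 0.061, -0.0]
wrist_force: [-0.6, 0.2, -0.7]
opening: 0.12
grasp_force: 0.0
```

View pics/g2.png

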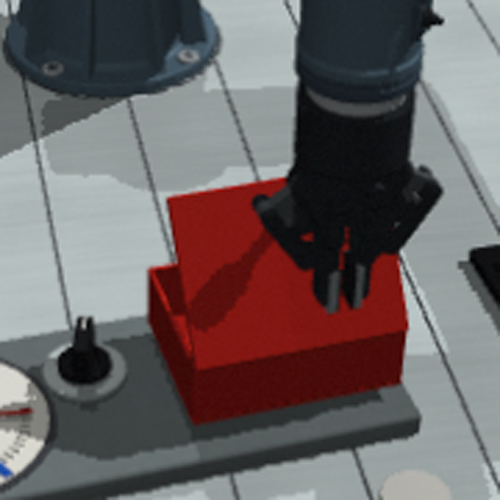

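The picture shows that the grip slipped off with the lid partly open, at roughly 40°: the lid edge runs along (170,200)–(290,180) and the gripper is above it. I'll back off over the front of the box, measure the lid angle, and push it open from below.

```bash
python3 -m handwheel '[[[0,0,-0.3,0],[-0.1,0,-0.5,0],[-0.4,0,-0.5,0],[-0.7,0,-0.5,0],[-1,0,-0.5,0],[-1,0,-0.5,0]]]' 0 && python3 -m handwheel '[[[-0.2,0,0,0],[-0.2,0,0,0],[-0.2,0,0,0]]]'; python3 -c "
from h import *
s=ctrl.camera('scene')
a=cv2.resize(s['color'][120:300,290:470],(500,500),interpolation=2)
cv2.imwrite('pics/g3.png',a[:,:,::-1])
B=np.array([.556,.0486]);y=.1227;ex=np.array([np.cos(y),np.sin(y)]);ey=np.array([-ex[1],ex[0]])
for th in (25,30,35,40,45,50):
  T=np.deg2rad(th);x=.065-.13*np.cos(T)+.006*np.sin(T);z=.0905+.13*np.sin(T)+.006*np.cos(T)
  p=[[*(B+ex*x+ey*q),z] for q in(-.085,.085)]
  print(th,((proj(s,p)-[290,120])*500/180).round(0).tolist())
shift([*(B-ex*.1),.2])"
```

```text
time_s: 8.2
eef_pos: [0.4793, 0.0427, 0.2698]
eef_rot: [-0.0, 0.998, 0.061, -0.001]
wrist_force: [0.3, 0.5, -0.1]
opening: 0.001
grasp_force: 0.0
time_s: 8.57
eef_pos: [0.4451, 0.0373, 0.2711]
eef_rot: [0.0, 0.998, 0.061, 0.001]
wrist_force: [-0.1, 0.9, -0.4]
opening: 0.0
grasp_force: 0.0
25 [[146.0, 213.0], [353.0, 177.0]]
30 [[148.0, 207.0], [356.0, 171.0]]
35 [[150.0, 202.0], [360.0, 166.0]]
40 [[153.0, 198.0], [364.0, 162.0]]
45 [[156.0, 196.0], [369.0, 159.0]]
50 [[159.0, 194.0], [374.0, 157.0]]
at [0.4452 0.0374 0.2709] toolY yaw -1.449 shift [0.056 0.012 0.355]
```

View pics/g3.png

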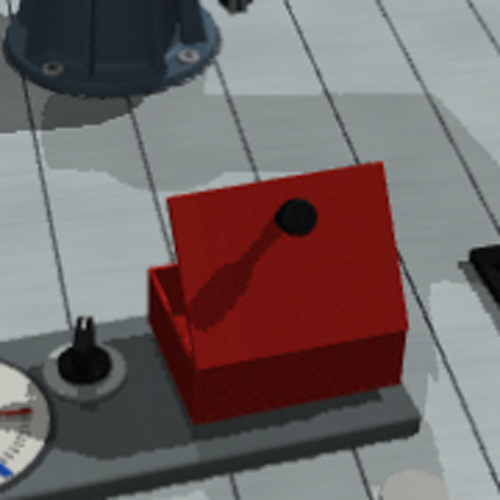

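The lid's free edge runs from (168,198) to (383,163), which puts it at about 60° open with the gripper clear. I'll push the inner face back with the closed fingertips.

```bash
python3 -m handwheel '[[[0,0,0.2,0],[0,0,0.43,0],[0.2,0,0.43,0],[0.4,0,0.43,0],[0.45,0,0.43,0],[0.5,0,0.43,0],[0.55,0,0.43,0],[0.6,0,0.43,0]]]' 0 && python3 -m handwheel '[[[0.05,0,0,0],[0.1,0,0,0],[0.15,0,0,0],[0.2,0,0,0],[0.25,0,0,0],[0.29,0,0,0],[0.33,0,0,0],[0.35,0,0,0],[0.35,0,0,0]]]'; python3 -c "
from h import *
s=ctrl.camera('scene')
a=cv2.resize(s['color'][120:300,290:470],(500,500),interpolation=2)
cv2.imwrite('pics/g4.png',a[:,:,::-1])"
```

```text
time_s: 9.62
eef_pos: [0.5631, 0.0521, 0.1847]
eef_rot: [0.0, 0.998, 0.061, -0.0]
wrist_force: [-3.1, -0.1, 2.8]
opening: 0.003
grasp_force: 2.3
time_s: 10.75
eef_pos: [0.6396, 0.0608, 0.1923]
eef_rot: [0.001, 0.998, 0.061, 0.009]
wrist_force: [4.6, 1.5, 22.0]
opening: 0.001
grasp_force: 11.1
```

View pics/g4.png

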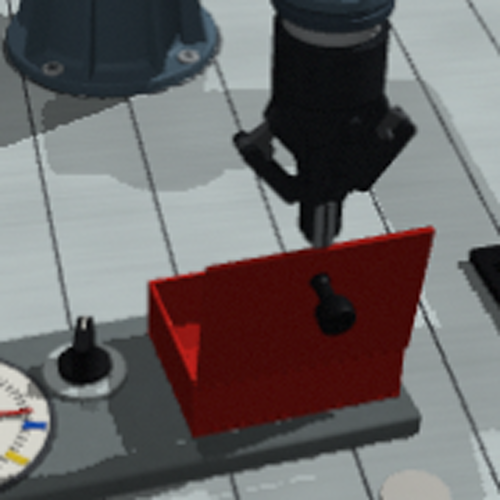

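The lid now leans back past upright, with its edge from (205,268) to (433,230). The fingertips rest near the edge with 22 N, so I'll back off up and toward the robot and then go to the tray.

```bash
python3 -m handwheel '[[[-0.1,0,0,0],[-0.2,0,-0.2,0],[-0.3,0,-0.35,0],[-0.3,-0.25,-0.35,0],[-0.35,-0.5,-0.35,0],[-0.4,-0.8,-0.35,0],[-0.4,-0.95,-0.35,0],[-0.4,-0.95,-0.35,0]]]' 40; python3 - <<'E'
from h import *
s=ctrl.camera('scene');t=ctrl.camera('top')
a=cv2.resize(s['color'][170:320,215:515],(800,400),interpolation=2)
cv2.imwrite('pics/g5.png',a[:,:,::-1])
m=cv2.inRange(hsv(t),(0,0,90),(180,70,255)); m[:, :166]=0;m[:,203:]=0;m[:247]=0;m[297:]=0
for c,st in blobs(m,12): print(c,st,on(t,[c],.027).round(4))
# tray corners in the scene view
m=cv2.inRange(hsv(s),(0,0,0),(180,255,50)); m[:,:450]=0;m[:,545:]=0;m[:195]=0;m[265:]=0
cn=max(cv2.findContours(m,0,2)[0],key=cv2.contourArea);p=cv2.approxPolyDP(cv2.convexHull(cn),5,True).reshape(-1,2);print(p.tolist());print(on(s,p,.012).round(4))
for q in ([.4522,.2931,.027],[.4475,.3493,.027],[.5026,.3534,.027]): print(proj(s,q))
shift([.4525,.292,.15],.09-np.pi/2)
E
```

```text
time_s: 11.8
eef_pos: [0.5298, 0.2418, 0.2546]
eef_rot: [-0.0, 0.998, 0.063, 0.001]
wrist_force: [0.1, -0.5, -0.7]
opening: 0.472
grasp_force: 0.0
[180.8 266.4] [166 247  31  50 786] [[0.5168 0.3329 0.027 ]]
[175.3 291.4] [173 288   6   7  34] [[0.4475 0.3496 0.027 ]]
[[502, 203], [533, 247], [486, 256], [459, 211]]
[[0.4203 0.3754 0.012 ]
 [0.5921 0.3889 0.012 ]
 [0.6033 0.2698 0.012 ]
 [0.4344 0.258  0.012 ]]
[[475.67061105 209.12467945]]
[[496.79998625 205.74042002]]
[[506.25518857 219.4682536 ]]
at [0.5303 0.2394 0.2544] toolY yaw -1.448 shift [-0.354 -0.309  0.522]
twist 0.022
```

View pics/g5.png

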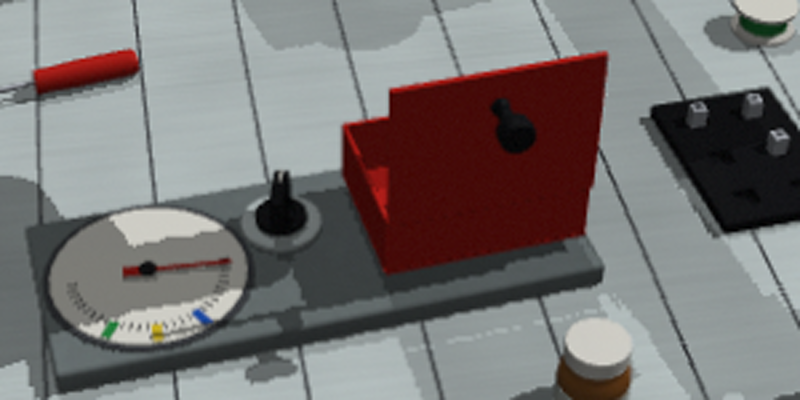

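The lid stands open at about 100° (edge from (390,90) to (605,55)), and all three sinkers are still in the tray at (697,113), (752,104) and (778,142). I'll pick up the first one.

```bash
python3 -m handwheel '[[[-0.15,-0.15,0.1,0.02],[-0.36,-0.32,0.4,0.022],[-0.36,-0.32,0.67,0.022],[-0.36,-0.32,0.67,0.022],[-0.36,-0.32,0.67,0.022]]]' 40 && python3 -c "
from h import *
shift([.452,.2945,.023],.085-np.pi/2)"
```

```text
time_s: 12.52
eef_pos: [0.4524, 0.2936, 0.1216]
eef_rot: [-0.0, 0.999, 0.044, 0.001]
wrist_force: [0.3, 0.6, -0.4]
opening: 0.469
grasp_force: 0.0
at [0.4524 0.2936 0.1216] toolY yaw -1.483 shift [-0.002 -0.005  0.493]
twist 0.002
```

```bash
python3 -m handwheel '[[[0,-0.004,0.25,0],[0,-0.004,0.4,0],[0,-0.004,0.49,0],[0,-0.004,0.49,0],[0,-0.004,0.49,0]]]' && python3 -m handwheel '[[[0,0,0,0],[0,0,0,0],[0,0,0,0],[0,0,0,0]]]' 6 && python3 -m handwheel '[[[0,0,-0.2,0],[0,0,-0.5,0],[0,0,-0.6,0],[0,0,-0.65,0],[0,0,-0.65,0]]]'  && python3 -c "
from h import *
B=np.array([.556,.0486]);y=.1227;ex=np.array([np.cos(y),np.sin(y)]);ey=np.array([-ex[1],ex[0]])
shift([*(B-ex*.015+ey*.03),.15],y-np.pi/2)"
```

```text
time_s: 13.15
eef_pos: [0.4525, 0.2954, 0.0242]
eef_rot: [-0.0, 0.999, 0.044, 0.002]
wrist_force: [-0.1, 0.2, 0.4]
opening: 0.469
grasp_force: 0.0
time_s: 13.65
eef_pos: [0.4506, 0.295, 0.0224]
eef_rot: [-0.0, 0.999, 0.045, 0.0]
wrist_force: [-0.4, 0.1, 0.0]
opening: 0.073
grasp_force: 0.0
time_s: 14.28
eef_pos: [0.4505, 0.295, 0.1522]
eef_rot: [-0.0, 0.999, 0.045, 0.0]
wrist_force: [-0.0, 0.0, -0.0]
opening: 0.07
grasp_force: 0.0
at [0.4505 0.295  0.1522] toolY yaw -1.481 shift [0.335 1.127 0.011]
twist -0.022
```

The grip closed on nothing. I'll look again.

```bash
python3 -m handwheel '[[[0.3,0.6,-0.3,0],[0.3,0.6,-0.3,0],[0.3,0.6,-0.3,0],[0.3,0.6,-0.3,0]]]' 40; python3 - <<'E'
from h import *
s=ctrl.camera('scene');t=ctrl.camera('top')
a=cv2.resize(s['color'][180:270,440:560],(400,300),interpolation=2);b=cv2.resize(t['color'][225:315,145:265],(400,300),interpolation=2)
cv2.imwrite('pics/g6.png',np.hstack([a,b])[:,:,::-1])
E
```

```text
time_s: 14.78
eef_pos: [0.5212, 0.1799, 0.2113]
eef_rot: [-0.0, 0.999, 0.043, -0.001]
wrist_force: [0.2, -0.0, -0.6]
opening: 0.469
grasp_force: 0.0
```

View pics/g6.png

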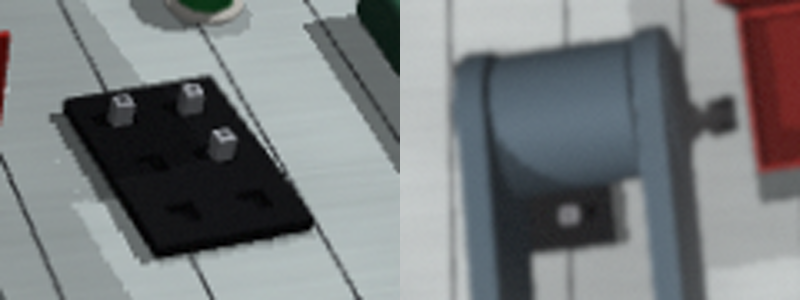

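The sinkers are undisturbed at crop pixels (122,107), (192,97) and (222,142), so the fingers closed past the sinker. I'll compare where the fingertips really are with the commanded TCP.

```bash
python3 -m handwheel '[[[0,0,0,0],[0,0,0,0],[0,0,0,0],[0,0,0,0]]]' 14 >/dev/null; python3 - <<'E'
from h import *
s=ctrl.camera('scene');o=ctrl.get_obs();p=o['eef_pos'];print(p,o['opening'])
for dz in (.02,.011,0,-.008,-.019): print(dz,proj(s,p+[0,0,dz])[0].round(1))
u=proj(s,p)[0].astype(int); x0,y0=u[0]-40,u[1]-40
im=s['color'].copy(); cv2.circle(im,tuple(u),1,(255,0,0),-1); 
for dx in(-.02,.02): cv2.circle(im,tuple(proj(s,p+[dx,0,0])[0].astype(int)),1,(0,255,0),-1)
cv2.imwrite('pics/g7.png',cv2.resize(im[y0:y0+80,x0:x0+80],(480,480),interpolation=0)[:,:,::-1]); print(x0,y0)
rz=s['range_z'];yy,xx=np.mgrid[y0:y0+70,x0:x0+80];d=rz[y0:y0+70,x0:x0+80]
q=cv2.undistortPoints(np.c_[xx.ravel(),yy.ravel()].astype(float).reshape(-1,1,2),s['K'],np.array(s['distortion'])).reshape(-1,2)
P=(np.c_[q,np.ones(len(q))]*d.ravel()[:,None])@s['pose'][:3,:3].T+s['pose'][:3,3]
k=(d.ravel()>0)&(np.abs(P[:,:2]-p[:2]).max(1)<.06)&(P[:,2]>.1)
P=P[k];print(len(P));
for z in np.arange(.19,.30,.01):
    w=P[(P[:,2]>=z)&(P[:,2]<z+.01)]
    if len(w): print(round(z,2),len(w),"x",np.percentile(w[:,0],[2,50,98]).round(4),"y",np.percentile(w[:,1],[2,50,98]).round(4))
print(P[:,2].min())
E
```

```text
[0.52102172 0.181018   0.21235075] 0.16921099082434427
0.02 [447.5 156.5]
0.011 [447.1 160.1]
0 [446.7 164.4]
-0.008 [446.3 167.6]
-0.019 [445.8 171.9]
406 124
1150
0.22 25 x [0.5149 0.5273 0.5352] y [0.1683 0.1873 0.1938]
0.23 69 x [0.5088 0.5285 0.5359] y [0.1608 0.1864 0.1991]
0.24 73 x [0.5128 0.5293 0.5367] y [0.1607 0.1868 0.201 ]
0.25 82 x [0.5102 0.5278 0.5354] y [0.1617 0.1863 0.2017]
0.26 68 x [0.51   0.5306 0.5354] y [0.1514 0.189  0.2092]
0.27 166 x [0.5113 0.5306 0.5385] y [0.1443 0.1885 0.2198]
0.28 148 x [0.509  0.53   0.5393] y [0.1377 0.1934 0.2266]
0.29 173 x [0.5057 0.533  0.5418] y [0.1328 0.1874 0.2312]
0.22343874643323025
```

View pics/g7.png

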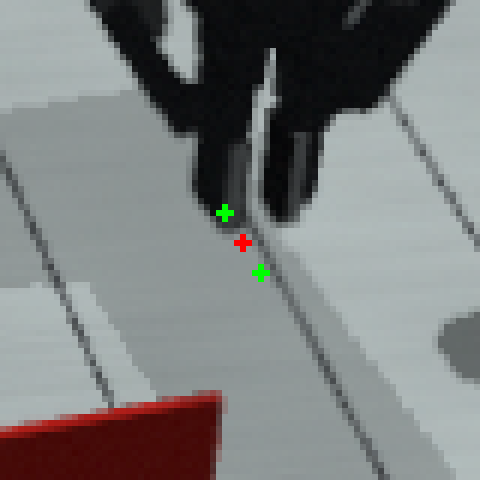

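The picture shows the fingertips ending at about row 230 of the crop, above the red TCP mark (243,243). The depth data puts them about 10 mm higher than the stated fingertip point when nearly closed, and x/y match. So I need to grip about 15 mm lower.

```bash
python3 -m handwheel '[[[-0.2,-0.3,0,0],[-0.3,-0.6,0.3,0],[-0.3,-0.6,0.6,0],[-0.3,-0.6,0.8,0],[-0.3,-0.6,0.8,0],[-0.3,-0.6,0.8,0]]]' 40; python3 -c "
from h import *
shift([.4515,.2945,.007],.085-np.pi/2)"
```

```text
time_s: 16.18
eef_pos: [0.4522, 0.2953, 0.0542]
eef_rot: [-0.0, 0.999, 0.045, 0.001]
wrist_force: [0.6, 0.2, 1.6]
opening: 0.466
grasp_force: 0.0
at [0.4522 0.2953 0.0542] toolY yaw -1.482 shift [-0.004  0.004  0.236]
twist 0.003
```

```bash
python3 -m handwheel '[[[0,0,0.1,0],[0,0,0.2,0],[0,0,0.236,0],[0,0,0.236,0]]]' && python3 -m handwheel '[[[0,0,0,0],[0,0,0,0],[0,0,0,0],[0,0,0,0],[0,0,0,0]]]' 6
```

```text
time_s: 16.68
eef_pos: [0.4522, 0.2952, 0.0069]
eef_rot: [-0.0, 0.999, 0.044, 0.001]
wrist_force: [-0.4, 0.0, -0.6]
opening: 0.468
grasp_force: 0.0
time_s: 17.3
eef_pos: [0.4517, 0.2953, 0.0065]
eef_rot: [-0.0, 0.999, 0.045, 0.001]
wrist_force: [-0.4, -0.9, 5.4]
opening: 0.139
grasp_force: 58.6
```

```bash
python3 -m handwheel '[[[0,0,-0.1,0],[0,0,-0.4,0],[0,0,-0.7,0],[0,0,-0.75,0],[0,0,-0.75,0]]]'  && python3 -c "
from h import *
B=np.array([.556,.0486]);y=.1227;ex=np.array([np.cos(y),np.sin(y)]);ey=np.array([-ex[1],ex[0]])
shift([*(B-ex*.015+ey*.045),.15],y-np.pi/2)"
```

```text
time_s: 17.92
eef_pos: [0.451, 0.2952, 0.156]
eef_rot: [-0.0, 0.999, 0.045, 0.001]
wrist_force: [-0.9, -1.0, -1.2]
opening: 0.135
grasp_force: 58.8
at [0.451  0.2952 0.156 ] toolY yaw -1.481 shift [0.33  1.053 0.03 ]
twist -0.022
```

```bash
python3 -m handwheel '[[[0.08,0.25,0,0],[0.16,0.5,0,-0.02],[0.24,0.75,0,-0.022],[0.33,1,0,-0.022],[0.33,1,0,-0.022],[0.33,1,0,-0.022]]]'  && python3 -m handwheel '[[[0,0.05,0.15,0],[0,0.05,0.35,0],[0,0.05,0.5,0],[0,0.05,0.5,0],[0,0.05,0.5,0]]]' && python3 -m handwheel '[[[0,0,0,0],[0,0,0,0],[0,0,-0.2,0],[0,0,-0.5,0],[0,0,-0.5,0]]]' 32; python3 -c "
from h import *
shift([.447,.3505,.1],.085-np.pi/2)"
```

```text
time_s: 18.68
eef_pos: [0.5327, 0.1019, 0.1531]
eef_rot: [-0.0, 0.998, 0.061, -0.002]
wrist_force: [0.1, -0.1, -0.9]
opening: 0.134
grasp_force: 58.9
time_s: 19.3
eef_pos: [0.5356, 0.0927, 0.0558]
eef_rot: [-0.0, 0.998, 0.062, 0.0]
wrist_force: [0.6, -0.8, -0.0]
opening: 0.136
grasp_force: 58.9
time_s: 19.92
eef_pos: [0.5396, 0.0916, 0.1614]
eef_rot: [0.001, 0.998, 0.061, 0.006]
wrist_force: [-0.5, -0.5, 0.2]
opening: 0.376
grasp_force: 0.0
at [0.5396 0.0916 0.1614] toolY yaw -1.449 shift [-0.305 -1.342  0.301]
twist 0.025
```

Now for the second sinker, with a quick numeric check on where the remaining ones are.

```bash
python3 -m handwheel '[[[-0.08,-0.25,0,0],[-0.15,-0.5,0,0.01],[-0.22,-0.75,0,0.025],[-0.3,-1,0,0.025],[-0.3,-1,0,0.025],[-0.3,-1,0,0.025]]]' 40; python3 - <<'E'
from h import *
s=ctrl.camera('scene')
m=mask(s,(0,0,110),(180,60,255),(463,196,520,240)); 
for a,b in blobs(m,5):
    if b[2]<12 and b[3]<12: print(a,list(b),on(s,[a],.027).round(4))
print(proj(s,[[.447,.3505,.027],[.502,.3545,.027]]))
shift([.447,.3505,.06],.085-np.pi/2)
E
```

```text
time_s: 20.68
eef_pos: [0.4513, 0.2827, 0.1548]
eef_rot: [0.0, 0.999, 0.043, -0.0]
wrist_force: [-0.5, 0.2, 0.2]
opening: 0.477
grasp_force: 0.0
[497.6 206.6] [np.int32(495), np.int32(205), np.int32(6), np.int32(4), np.int32(17)] [[0.4511 0.3501 0.027 ]]
[506.9 220.3] [np.int32(504), np.int32(219), np.int32(7), np.int32(4), np.int32(14)] [[0.5059 0.3538 0.027 ]]
[464.8 235.5] [np.int32(463), np.int32(229), np.int32(6), np.int32(11), np.int32(41)] [[0.5433 0.2366 0.027 ]]
[[497.1900656  205.57108241]
 [506.5976957  219.26692436]]
at [0.4517 0.2822 0.1549] toolY yaw -1.486 shift [ 0.005 -0.342  0.474]
twist -0.0
```

```bash
python3 -m handwheel '[[[0.015,-0.2,0,0],[0.015,-0.342,0.1,0],[0.015,-0.342,0.3,0],[0.015,-0.342,0.45,0],[0.015,-0.342,0.6,0],[0.015,-0.342,0.7,0],[0.015,-0.342,0.738,0],[0.015,-0.342,0.738,0]]]' 40 && python3 -m handwheel '[[[0,0,0,0],[0,0,0,0],[0,0,0,0],[0,0,0,0],[0,0,0,0]]]' 6 && python3 -m handwheel '[[[0,0,-0.1,0],[0,0,-0.4,0],[0,0,-0.7,0],[0,0,-0.75,0],[0,0,-0.75,0]]]'  && python3 -c "
from h import *
B=np.array([.556,.0486]);y=.1227;ex=np.array([np.cos(y),np.sin(y)]);ey=np.array([-ex[1],ex[0]])
shift([*(B-ex*.015+ey*.0),.15],y-np.pi/2)"
```

```text
time_s: 21.72
eef_pos: [0.449, 0.351, 0.0076]
eef_rot: [0.0, 0.999, 0.042, -0.0]
wrist_force: [0.6, 0.4, 0.0]
opening: 0.469
grasp_force: 0.0
time_s: 22.35
eef_pos: [0.4496, 0.3519, 0.0088]
eef_rot: [-0.0, 0.999, 0.042, 0.001]
wrist_force: [-1.0, -0.8, 6.0]
opening: 0.131
grasp_force: 58.8
time_s: 22.98
eef_pos: [0.449, 0.3516, 0.1589]
eef_rot: [-0.001, 0.999, 0.042, 0.001]
wrist_force: [0.7, 0.3, -0.9]
opening: 0.133
grasp_force: 58.7
at [0.449  0.3516 0.1589] toolY yaw -1.486 shift [0.329 1.558 0.044]
twist -0.025
```

```bash
python3 -m handwheel '[[[0.06,0.25,0,0],[0.12,0.5,0,-0.02],[0.18,0.75,0,-0.025],[0.22,1,0,-0.025],[0.22,1,0,-0.025]]]'  && python3 -m handwheel '[[[0.05,0.25,0,0],[0.12,0.53,0,0],[0.12,0.53,0,0],[0.12,0.53,0,0]]]'; python3 -c "
from h import *
B=np.array([.556,.0486]);y=.1227;ex=np.array([np.cos(y),np.sin(y)]);ey=np.array([-ex[1],ex[0]])
shift([*(B-ex*.015+ey*.0),.055],y-np.pi/2)"
```

```text
time_s: 23.6
eef_pos: [0.5088, 0.1526, 0.1553]
eef_rot: [0.0, 0.998, 0.059, -0.002]
wrist_force: [-0.6, 1.2, -0.9]
opening: 0.132
grasp_force: 58.8
time_s: 24.1
eef_pos: [0.5449, 0.0544, 0.156]
eef_rot: [-0.001, 0.998, 0.061, -0.002]
wrist_force: [-0.7, 0.3, -0.3]
opening: 0.132
grasp_force: 58.9
at [0.5449 0.0544 0.156 ] toolY yaw -1.449 shift [-0.022  0.036  0.505]
twist -0.0
```

```bash
python3 -m handwheel '[[[-0.02,0.035,0.15,0],[-0.02,0.035,0.35,0],[-0.02,0.035,0.5,0],[-0.02,0.035,0.5,0],[-0.02,0.035,0.5,0]]]' && python3 -m handwheel '[[[0,0,0,0],[0,0,0,0],[0,0,-0.2,0],[0,0,-0.5,0],[0,0,-0.5,0]]]' 32 && python3 -m handwheel '[[[-0.06,-0.25,0,0],[-0.12,-0.5,0,0.01],[-0.15,-0.75,0,0.025],[-0.18,-1,0,0.025],[-0.18,-1,0,0.025],[-0.18,-1,0,0.025]]]' 40; python3 - <<'E'
from h import *
s=ctrl.camera('scene')
m=mask(s,(0,0,110),(180,60,255),(463,196,520,240)); 
for a,b in blobs(m,5):
    if b[2]<12 and b[3]<12: print(a,list(b),on(s,[a],.027).round(4))
shift([.504,.354,.007],.085-np.pi/2)
E
```

```text
time_s: 24.72
eef_pos: [0.5434, 0.0471, 0.0584]
eef_rot: [0.0, 0.998, 0.062, 0.0]
wrist_force: [-0.2, -1.0, 0.0]
opening: 0.133
grasp_force: 58.9
time_s: 25.35
eef_pos: [0.5473, 0.0455, 0.1639]
eef_rot: [0.001, 0.998, 0.061, 0.006]
wrist_force: [-0.1, -0.2, -0.9]
opening: 0.374
grasp_force: 0.0
time_s: 26.1
eef_pos: [0.4828, 0.24, 0.1572]
eef_rot: [0.0, 0.999, 0.043, -0.0]
wrist_force: [0.4, -0.2, -0.1]
opening: 0.47
grasp_force: 0.0
[506.9 220.2] [np.int32(504), np.int32(219), np.int32(7), np.int32(4), np.int32(15)] [[0.5055 0.354  0.027 ]]
[465.  235.6] [np.int32(463), np.int32(229), np.int32(7), np.int32(11), np.int32(43)] [[0.5437 0.2369 0.027 ]]
at [0.483  0.2394 0.1573] toolY yaw -1.486 shift [ 0.153 -0.562  0.751]
twist -0.0
```

```bash
python3 -m handwheel '[[[0.05,-0.2,0,0],[0.1,-0.4,0,0],[0.153,-0.562,0.1,0],[0.153,-0.562,0.3,0],[0.153,-0.562,0.5,0],[0.153,-0.562,0.65,0],[0.153,-0.562,0.72,0],[0.153,-0.562,0.748,0],[0.153,-0.562,0.748,0]]]' 40 && python3 -m handwheel '[[[0,0,0,0],[0,0,0,0],[0,0,0,0],[0,0,0,0],[0,0,0,0]]]' 6 && python3 -m handwheel '[[[0,0,-0.1,0],[0,0,-0.4,0],[0,0,-0.7,0],[0,0,-0.75,0],[0,0,-0.75,0]]]'  && python3 -c "
from h import *
B=np.array([.556,.0486]);y=.1227;ex=np.array([np.cos(y),np.sin(y)]);ey=np.array([-ex[1],ex[0]])
shift([*(B-ex*.015-ey*.045),.15],y-np.pi/2)"
```

```text
time_s: 27.28
eef_pos: [0.5048, 0.3547, 0.0087]
eef_rot: [-0.0, 0.999, 0.042, 0.001]
wrist_force: [0.2, -0.1, 0.1]
opening: 0.472
grasp_force: 0.0
time_s: 27.9
eef_pos: [0.5049, 0.3552, 0.0093]
eef_rot: [-0.0, 0.999, 0.042, 0.001]
wrist_force: [0.1, -0.6, 6.4]
opening: 0.131
grasp_force: 58.8
time_s: 28.52
eef_pos: [0.5043, 0.3551, 0.1595]
eef_rot: [-0.001, 0.999, 0.042, 0.001]
wrist_force: [0.2, -0.5, -2.3]
opening: 0.129
grasp_force: 58.7
at [0.5043 0.3551 0.1595] toolY yaw -1.486 shift [0.061 1.777 0.046]
twist -0.025
```

```bash
python3 -m handwheel '[[[0.01,0.25,0,0],[0.02,0.5,0,-0.02],[0.03,0.75,0,-0.025],[0.04,1,0,-0.025],[0.04,1,0,-0.025]]]'  && python3 -m handwheel '[[[0,0.25,0,0],[0,0.5,0,0],[0,0.75,0,0],[0,0.75,0,0],[0,0.75,0,0]]]'; python3 -c "
from h import *
B=np.array([.556,.0486]);y=.1227;ex=np.array([np.cos(y),np.sin(y)]);ey=np.array([-ex[1],ex[0]])
shift([*(B-ex*.015-ey*.045),.055],y-np.pi/2)"
```

```text
time_s: 29.15
eef_pos: [0.5277, 0.153, 0.1556]
eef_rot: [0.0, 0.998, 0.059, -0.002]
wrist_force: [-0.6, 0.6, -0.7]
opening: 0.131
grasp_force: 58.8
time_s: 29.78
eef_pos: [0.5462, 0.0084, 0.1565]
eef_rot: [-0.001, 0.998, 0.061, -0.001]
wrist_force: [0.1, -0.6, -1.0]
opening: 0.13
grasp_force: 58.9
at [0.5462 0.0084 0.1565] toolY yaw -1.449 shift [-0.     0.032  0.508]
twist -0.0
```

```bash
python3 -m handwheel '[[[0,0.03,0.15,0],[0,0.03,0.35,0],[0,0.03,0.5,0],[0,0.03,0.5,0],[0,0.03,0.5,0]]]' && python3 -m handwheel '[[[0,0,0,0],[0,0,0,0],[0,0,-0.2,0],[0,0,-0.5,0],[0,0.3,-0.7,0],[0,0.6,-0.8,0],[0,0.9,-0.9,0],[0,0.9,-0.9,0]]]' 32; python3 - <<'E'
from h import *
s=ctrl.camera('scene');t=ctrl.camera('top')
a=cv2.resize(s['color'][150:310,315:555],(400,400),interpolation=2);b=cv2.resize(t['color'][195:315,150:330],(400,400),interpolation=2)
cv2.imwrite('pics/g8.png',np.hstack([a,b])[:,:,::-1])
B=np.array([.556,.0486]);y=.1227;ex=np.array([np.cos(y),np.sin(y)]);ey=np.array([-ex[1],ex[0]])
for th in (90,95,100,105,109):
  T=np.deg2rad(th);x=.065-.13*np.cos(T)+.006*np.sin(T);z=.0855+.13*np.sin(T)+.006*np.cos(T)
  q=proj(s,[[*(B+ex*x+ey*q),z] for q in(-.085,.085)])-[315,150]; print(th,(q*[400/240,2.5]).round(0).tolist())
E
```

```text
time_s: 30.4
eef_pos: [0.5484, 0.0023, 0.0588]
eef_rot: [0.0, 0.998, 0.062, 0.0]
wrist_force: [0.4, 0.5, 0.1]
opening: 0.131
grasp_force: 58.9
time_s: 31.4
eef_pos: [0.5707, -0.1816, 0.2405]
eef_rot: [0.002, 0.998, 0.059, 0.002]
wrist_force: [0.0, 1.0, -0.4]
opening: 0.373
grasp_force: 0.0
90 [[74.0, 139.0], [211.0, 103.0]]
95 [[77.0, 149.0], [214.0, 112.0]]
100 [[80.0, 160.0], [218.0, 122.0]]
105 [[83.0, 171.0], [221.0, 133.0]]
109 [[85.0, 181.0], [224.0, 142.0]]
```

View pics/g8.png

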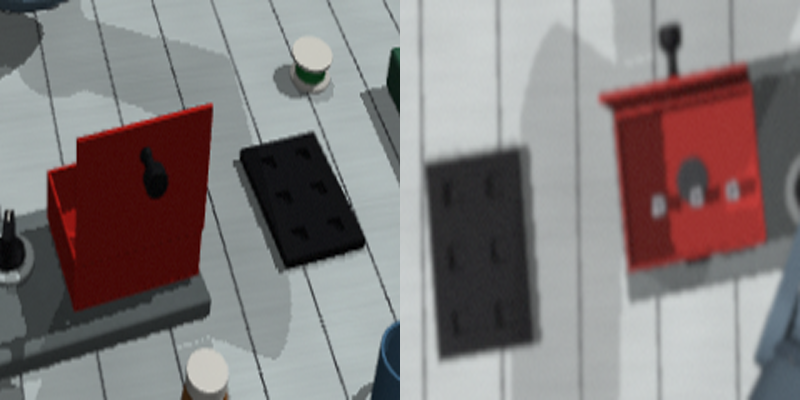

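The scene view shows an empty tray and the lid upright. In the top view all three sinkers stand in the box at (658,205), (697,195) and (733,188). The lid is at about 92°, so I'll push it shut from behind, to the -y side of the handle.

```bash
python3 -m handwheel '[[[0.25,0,0,0],[0.5,0,0,0],[0.68,0,0,0],[0.68,-0.25,0.05,0],[0.68,-0.5,0.1,0],[0.68,-0.75,0.15,0],[0.68,-0.85,0.2,0],[0.68,-0.85,0.2,0]]]' 0; python3 -c "
from h import *
B=np.array([.556,.0486]);y=.1227;ex=np.array([np.cos(y),np.sin(y)]);ey=np.array([-ex[1],ex[0]])
d=ctrl.get_obs()['eef_pos'][:2]-B; print('box xy',d@ex,d@ey)
shift([*(B+ex*.125-ey*.055),.195],y-np.pi/2)"
```

```text
time_s: 32.5
eef_pos: [0.6827, 0.0106, 0.1964]
eef_rot: [-0.0, 0.998, 0.063, -0.001]
wrist_force: [-0.4, -0.2, -1.3]
opening: -0.001
grasp_force: 0.0
box xy 0.12113627773318968 -0.05326528340223924
at [0.6827 0.0106 0.1964] toolY yaw -1.445 shift [0.019 0.009 0.007]
twist 0.002
```

```bash
python3 -m handwheel '[[[-0.1,0,0.01,0],[-0.2,0,0.015,0],[-0.25,0,0.016,0],[-0.297,0,0.018,0],[-0.345,0,0.027,0],[-0.393,0,0.037,0],[-0.44,0,0.055,0],[-0.486,0,0.072,0],[-0.53,0,0.098,0],[-0.572,0,0.124,0]]]' && python3 -m handwheel '[[[-0.04,0,0.03,0],[-0.078,0,0.063,0],[-0.11,0,0.1,0],[-0.145,0,0.14,0],[-0.17,0,0.18,0],[-0.198,0,0.224,0],[-0.217,0,0.27,0],[-0.236,0,0.315,0],[-0.236,0,0.315,0]]]'
```

```text
time_s: 33.75
eef_pos: [0.5698, -0.0058, 0.1727]
eef_rot: [-0.0, 0.998, 0.061, -0.0]
wrist_force: [0.8, -0.0, 0.1]
opening: -0.001
grasp_force: 0.4
time_s: 34.88
eef_pos: [0.5227, -0.0116, 0.1091]
eef_rot: [-0.0, 0.998, 0.061, -0.001]
wrist_force: [0.1, -0.0, 0.1]
opening: -0.004
grasp_force: 0.0
```

```bash
python3 -m handwheel '[[[0,0,0.03,0],[0,0,0.06,0],[0,0,0.09,0],[0,0,0.09,0]]]' && python3 -c "
from h import *
s=ctrl.camera('scene');t=ctrl.camera('top')
a=cv2.resize(s['color'][170:290,310:470],(640,480),interpolation=2)
cv2.imwrite('pics/g9.png',a[:,:,::-1])"
```

```text
time_s: 35.38
eef_pos: [0.5233, -0.0116, 0.0914]
eef_rot: [-0.0, 0.998, 0.061, -0.001]
wrist_force: [-0.6, -0.3, -0.8]
opening: 0.0
grasp_force: 0.1
```

View pics/g9.png

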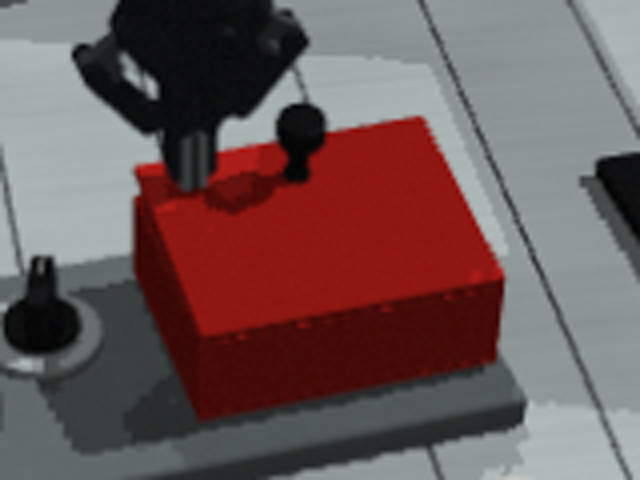

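The lid is nearly down, with a small step at its front-left corner (138,180–200). I'll press it down further.

```bash
python3 -m handwheel '[[[0,0,0.02,0],[0,0,0.04,0],[0,0,0.06,0],[0,0,0.06,0],[0,0,0.06,0]]]' && python3 -m handwheel '[[[0,0,0.02,0],[0,0,0.04,0],[0,0,0.06,0],[0,0,0.06,0]]]'
```

```text
time_s: 36.1
eef_pos: [0.5237, -0.0117, 0.0801]
eef_rot: [-0.0, 0.998, 0.061, -0.0]
wrist_force: [-0.2, -0.0, 0.1]
opening: 0.001
grasp_force: 0.1
time_s: 36.6
eef_pos: [0.5243, -0.0119, 0.0706]
eef_rot: [0.0, 0.998, 0.061, 0.0]
wrist_force: [-9.7, 1.6, 23.9]
opening: 0.006
grasp_force: 11.9
```

```bash
python3 -m handwheel '[[[0,0,0.015,0],[0,0,0.025,0],[0,0,0.025,0]]]' && python3 -m handwheel '[[[0,0,-0.2,0],[0,0,-0.5,0],[0,0.3,-0.8,0],[0,0.5,-0.8,0],[-0.2,0.65,-0.8,0],[-0.4,0.65,-0.8,0],[-0.4,0.65,-0.8,0]]]' && python3 -c "
from h import *
s=ctrl.camera('scene');t=ctrl.camera('top')
a=cv2.resize(s['color'][170:320,210:450],(480,300),interpolation=2);b=cv2.resize(t['color'][190:290,240:420],(540,300),interpolation=2)
a=cv2.resize(s['color'][185:285,320:450],(400,300),interpolation=2);b=cv2.resize(t['color'][190:285,310:420],(400,300),interpolation=2)
cv2.imwrite('pics/g10.png',np.hstack([a,b])[:,:,::-1])"
```

```text
time_s: 36.98
eef_pos: [0.5245, -0.0121, 0.0699]
eef_rot: [0.001, 0.998, 0.062, 0.0]
wrist_force: [-26.3, 2.2, 62.0]
opening: -0.002
grasp_force: 31.1
time_s: 37.85
eef_pos: [0.458, -0.1508, 0.2224]
eef_rot: [-0.0, 0.998, 0.06, -0.001]
wrist_force: [0.6, 0.1, -0.5]
opening: 0.001
grasp_force: 0.0
```

View pics/g10.png

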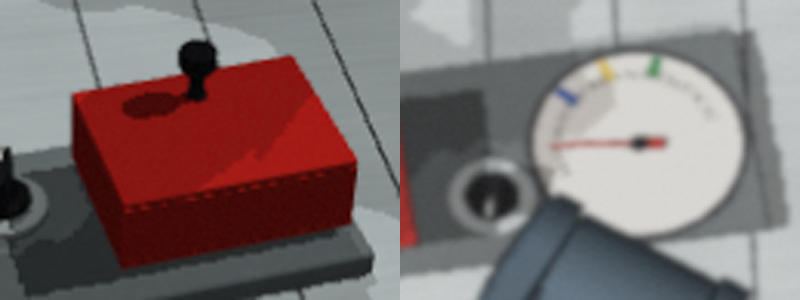

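The lid is flat and fully shut (left crop, with no step at (75,95)). The dial shows the pointer tip at (552,146) and the blue mark at (567,97). Next I'll measure the angle and the knob bar direction.

```bash
cat >> h.py <<'E'
D=np.array([.5883,-.2134])
def dial(c,rb,rr):
    # blue mark and red pointer angles about the dial centre (world, at their heights)
    mb=mask(c,(100,110,60),(130,255,255),rb); mr=mask(c,(0,110,80),(8,255,255),rr)|mask(c,(172,110,80),(180,255,255),rr)
    yx=np.argwhere(mb)[:,::-1]; P=on(c,yx,.0255)[:,:2]-D; r=np.hypot(*P.T); P=P[(r>.055)&(r<.08)]
    b=P.mean(0); yx=np.argwhere(mr)[:,::-1]; Q=on(c,yx,.028)[:,:2]-D; r=np.hypot(*Q.T); Q=Q[(r<.075)]
    far=Q[np.hypot(*Q.T)>.03].mean(0); 
    ab=np.arctan2(b[1],b[0]); ap=np.arctan2(far[1],far[0]); 
    print("blue n",len(P),"r",np.hypot(*b).round(4),"ang",ab.round(4),"| ptr n",len(Q),"rmax",np.hypot(*Q.T).max().round(4),"ang",ap.round(4),"| clockwise to go",round(ap-ab,4))
E
python3 - <<'E'
from h import *
t=ctrl.camera('top');s=ctrl.camera('scene')
dial(t,(345,203,408,268),(345,203,408,268)); dial(s,(225,245,315,305),(225,245,312,305))
# the bar's upper part in the scene depth
rz=s['range_z'];yy,xx=np.mgrid[225:270,300:340]
q=cv2.undistortPoints(np.c_[xx.ravel(),yy.ravel()].astype(float).reshape(-1,1,2),s['K'],np.array(s['distortion'])).reshape(-1,2)
P=(np.c_[q,np.ones(len(q))]*rz[225:270,300:340].ravel()[:,None])@s['pose'][:3,:3].T+s['pose'][:3,3]
k=(np.hypot(P[:,0]-.544,P[:,1]+.1005)<.03)&(P[:,2]>.045);P=P[k];print(len(P),P[:,2].max(),np.ptp(P,axis=0),P.mean(0))
top=P[P[:,2]>P[:,2].max()-.006];u,v,w=np.linalg.svd(top[:,:2]-top[:,:2].mean(0));print("bar axis yaw",np.arctan2(w[0,1],w[0,0])%np.pi,v,top.mean(0))
shift([.544,-.1005,.12],.1227-np.pi/2);print(ctrl.get_obs()['q'].round(2))
E
```

```text
Traceback (most recent call last):
  File "h.py", line 37, in dial
    yx=np.argwhere(mb)[:,::-1]; P=on(c,yx,.0255)[:,:2]-D; r=np.hypot(*P.T); P=P[(r>.055)&(r<.08)]
                                  ~~^^^^^^^^^^^^
  File "h.py", line 12, in on
    o,d=ray(c,uv); return o+d*((z-o[2])/d[:,2])[:,None]
        ~~~^^^^^^
  File "h.py", line 8, in ray
    p=cv2.undistortPoints(np.array(uv,float).reshape(-1,1,2),c["K"],np.array(c["distortion"])).reshape(-1,2)
      ~~~~~~~~~~~~~~~~~~~^^^^^^^^^^^^^^^^^^^^^^^^^^^^^^^^^^^^^^^^^^^^^^^^^^^^^^^^^^^^^^^^^^^^^
cv2.error: OpenCV(4.12.0) /io/opencv/modules/calib3d/src/undistort.dispatch.cpp:347: error: (-215:Assertion failed) CV_IS_MAT(_src) && CV_IS_MAT(_dst) && (_src->rows == 1 || _src->cols == 1) && (_dst->rows == 1 || _dst->cols == 1) && _src->cols + _src->rows - 1 == _dst->rows + _dst->cols - 1 && (CV_MAT_TYPE(_src->type) == CV_32FC2 || CV_MAT_TYPE(_src->type) == CV_64FC2) && (CV_MAT_TYPE(_dst->type) == CV_32FC2 || CV_MAT_TYPE(_dst->type) == CV_64FC2) in function 'cvUndistortPointsInternal'
```

Empty blue mask, so I'll loosen the threshold.

```bash
sed -i 's/(100,110,60),(130,255,255)/(100,75,40),(135,255,255)/' h.py; python3 - <<'E'
from h import *
t=ctrl.camera('top');s=ctrl.camera('scene')
h=hsv(t)[203:240,345:380].reshape(-1,3);i=h[(h[:,0]>95)&(h[:,0]<135)];print(i[np.argsort(-i[:,1])][:8].tolist())
dial(t,(345,203,400,240),(345,203,408,268)); dial(s,(225,245,315,305),(225,245,312,305))
rz=s['range_z'];yy,xx=np.mgrid[225:270,300:340]
q=cv2.undistortPoints(np.c_[xx.ravel(),yy.ravel()].astype(float).reshape(-1,1,2),s['K'],np.array(s['distortion'])).reshape(-1,2)
P=(np.c_[q,np.ones(len(q))]*rz[225:270,300:340].ravel()[:,None])@s['pose'][:3,:3].T+s['pose'][:3,3]
k=(np.hypot(P[:,0]-.544,P[:,1]+.1005)<.03)&(P[:,2]>.045);P=P[k];print(len(P),P[:,2].max(),np.ptp(P,axis=0),P.mean(0))
top=P[P[:,2]>P[:,2].max()-.006];u,v,w=np.linalg.svd(top[:,:2]-top[:,:2].mean(0));print("bar axis yaw",np.arctan2(w[0,1],w[0,0])%np.pi,v,top.mean(0))
shift([.544,-.1005,.12],.1227-np.pi/2);print(ctrl.get_obs()['q'].round(2))
E
```

```text
[[112, 105, 143], [113, 101, 147], [113, 101, 147], [113, 101, 146], [112, 96, 146], [113, 87, 149], [113, 74, 151], [114, 74, 145]]
blue n 6 r 0.0687 ang 0.8899 | ptr n 7 rmax 0.0163 ang nan | clockwise to go nan
blue n 23 r 0.0702 ang 0.8817 | ptr n 60 rmax 0.0666 ang 1.5522 | clockwise to go 0.6705
134 0.06999955952781589 [0.04324079 0.02067073 0.02458086] [ 0.55486417 -0.0986674   0.06082444]
bar axis yaw 2.898144688470811 [0.09249947 0.02628586] [ 0.54900875 -0.0977457   0.06601126]
at [ 0.4608 -0.1502  0.2231] toolY yaw -1.447 shift [ 0.443 -0.195  0.515]
twist 0.0
[-0.56 -0.03  1.82  0.    1.35  0.89]h.py:39: RuntimeWarning: Mean of empty slice.
  far=Q[np.hypot(*Q.T)>.03].mean(0);
  ret = um.true_divide(
```

```bash
python3 -m handwheel '[[[0,0,0,-0.12],[0.1,-0.05,0,-0.24],[0.2,-0.1,0,-0.36],[0.3,-0.15,0,-0.48],[0.44,-0.2,0,-0.6],[0.44,-0.2,0,-0.72],[0.44,-0.2,0,-0.84],[0.44,-0.2,0,-0.96],[0.44,-0.2,0,-1],[0.44,-0.2,0,-1]]]' 45 && python3 -m handwheel '[[[0,0,0,-0.12],[0,0,0,-0.24],[0,0,0,-0.36],[0,0,0,-0.48],[0,0,0,-0.6],[0,0,0,-0.72],[0,0,0,-0.85],[0,0,0,-0.85],[0,0,0,-0.85],[0,0,0,-0.85]]]'; python3 -c "
from h import *
shift([.5445,-.1,.040],-.24-np.pi/2);print(ctrl.get_obs()['q'].round(2))"
```

```text
time_s: 39.4
eef_pos: [0.543, -0.0996, 0.2228]
eef_rot: [-0.0, 0.689, 0.725, -0.0]
wrist_force: [-0.4, -0.7, 0.6]
opening: 0.524
grasp_force: 0.0
time_s: 40.65
eef_pos: [0.5426, -0.1, 0.223]
eef_rot: [-0.0, 0.123, 0.992, 0.0]
wrist_force: [0.3, 0.3, -0.5]
opening: 0.523
grasp_force: 0.0
at [ 0.5426 -0.1     0.223 ] toolY yaw 1.324 shift [-0.009  0.002  0.915]
twist -0.004
[-0.4   0.13  1.66 -0.    1.36 -1.72]
```

```bash
python3 -m handwheel '[[[-0.01,0,0.25,0],[-0.01,0,0.5,0],[-0.01,0,0.7,0],[-0.01,0,0.85,0],[-0.01,0,0.91,0],[-0.01,0,0.91,0]]]' && python3 -m handwheel '[[[0,0,0,0],[0,0,0,0],[0,0,0,0],[0,0,0,0]]]' 6
```

```text
time_s: 41.4
eef_pos: [0.5443, -0.1005, 0.0408]
eef_rot: [-0.001, 0.122, 0.993, 0.0]
wrist_force: [-0.1, -0.6, 1.1]
opening: 0.526
grasp_force: 0.0
time_s: 41.9
eef_pos: [0.5464, -0.0987, 0.0432]
eef_rot: [0.002, 0.122, 0.993, 0.001]
wrist_force: [2.4, 9.3, 5.5]
opening: 0.143
grasp_force: 59.2
```

```bash
python3 -m handwheel '[[[0,0,0,0.1],[0,0,0,0.2],[0,0,0,0.3],[0,0,0,0.4],[0,0,0,0.5],[0,0,0,0.6],[0,0,0,0.7],[0,0,0,0.8],[0,0,0,0.8]]]' && python3 - <<'E'
from h import *
s=ctrl.camera('scene');dial(s,(225,245,315,305),(225,245,312,305))
t=ctrl.camera('top')
E
```

```text
time_s: 43.02
eef_pos: [0.5458, -0.0989, 0.0432]
eef_rot: [0.0, 0.662, 0.75, 0.002]
wrist_force: [0.7, 8.7, 6.4]
opening: 0.14
grasp_force: 59.5
blue n 23 r 0.0702 ang 0.8817 | ptr n 47 rmax 0.0672 ang 1.1508 | clockwise to go 0.2691
```

```bash
python3 -m handwheel '[[[0,0,0,0.1],[0,0,0,0.2],[0,0,0,0.3],[0,0,0,0.4],[0,0,0,0.5],[0,0,0,0.515],[0,0,0,0.515]]]' && python3 -m handwheel '[[[0,0,0,0],[0,0,0,0],[0,0,0,0],[0,0,-0.3,0],[0,0,-0.7,0],[-0.2,-0.7,-0.8,0],[-0.2,-0.7,-0.8,0],[-0.2,-0.7,-0.8,0]]]' 45 && python3 - <<'E'
from h import *
s=ctrl.camera('scene');t=ctrl.camera('top');print(ctrl.get_obs()['eef_pos'])
try: dial(s,(225,245,315,305),(225,245,312,305))
except Exception as e: print(e)
a=cv2.resize(s['color'][235:310,220:320],(400,300),interpolation=2);b=cv2.resize(t['color'][198:273,325:425],(400,300),interpolation=2)
cv2.imwrite('pics/g11.png',np.hstack([a,b])[:,:,::-1])
E
```

```text
time_s: 44.0
eef_pos: [0.5454, -0.0987, 0.0431]
eef_rot: [-0.001, 0.895, 0.446, 0.001]
wrist_force: [-0.8, 9.0, 8.7]
opening: 0.144
grasp_force: 59.7
time_s: 45.0
eef_pos: [0.4065, -0.0474, 0.2016]
eef_rot: [0.0, 0.895, 0.446, 0.0]
wrist_force: [0.5, 0.0, 0.5]
opening: 0.525
grasp_force: 0.0
[ 0.40740888 -0.04764155  0.20186352]
blue n 17 r 0.0721 ang 0.871 | ptr n 55 rmax 0.0675 ang 0.8807 | clockwise to go 0.0097
```

View pics/g11.png

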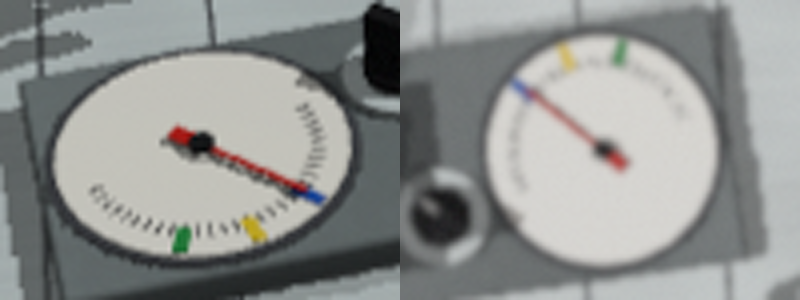

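Both crops show the pointer tip on the blue mark, at (308,190) in the scene view and (528,95) in the top view. The remaining error is about 0.01 rad (under 1 mm of the 8 mm mark), and the robot is clear.

```bash
python3 -m handwheel '[[[0,0,0,0],[0,0,0,0],[0,0,0,0],[0,0,0,0]]]' && python3 -c "
from bench import ctrl
print(ctrl.hand_in())"
```

```text
time_s: 45.6
eef_pos: [0.4088, -0.0483, 0.2007]
eef_rot: [-0.0, 0.895, 0.446, -0.0]
wrist_force: [0.2, -0.8, 0.6]
opening: 0.524
grasp_force: 0.0
the job is handed in; nothing more can be done
None
```

I handed the job in at 45.6 s: all three sinkers are in the box, the lid is fully shut, and the pointer tip is on the blue mark (the float's pad colour), about 1 mm or less from its middle; no verdict came back.

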